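# Roll a mailing tube into the V cradle and up to its end stop

### The arm

A 6-joint arm with a two-finger parallel gripper is mounted at the origin on the work surface; the furniture and walls round the work are solid. World frame = base frame: x ahead of the robot, y to its left, z up, the work surface at z = 0. Lengths are in mm, angles in rad, forces in N, time in s.
With the tool pointing down it reaches from about 275 to 750 mm from the base axis. Payload 10.2 kg.
Tool frame: the origin (TCP) lies between the finger pads; the fingertips stand 17 mm ahead of it and the grasp point (between the pads) lies 2 mm behind it; z points along the fingers, y is the line along which they close (so a half turn about z gives the same grasp; the last joint's range is limited). The gripper opens to 85 mm and grips with 20 to 120 N. Pads are 22 mm wide; open, the fingers measure 114 mm over their backs; the gripper's body (76 mm by 85 mm) begins 54 mm behind the grasp point. The pads swing forward as they close: fully open they stand 13 mm farther back than shut.
Start: joints at [0.957, 0.313, 1.498, -0, 1.331, -0.223], TCP at [200, 485.419, 248.294] pointing down, gripper open.
Joint ranges: [-2.94, 2.94], [-0.97, 2.17], [0.19, 2.56], [-1.23, 4.37], [0.02, 3.11], [-2.88, 2.88]. Speed limits (rad/s): [2.39, 2.39, 3.01, 3.14, 3.14, 3.14].

### API

Orientations are given as a unit quaternion [w, x, y, z].
In Python, from rig import * gives the robot as it stands.
- The arm moves only by the tool step_arm, never from a script. Its argument "commands" is text: rows parted by semicolons, each of 7 numbers parted by spaces: the opening, from 0 (shut) to 1 (fully open), then the shift along the tool's x, y, z in cm, then the turn, a rotation vector about the tool's x, y, z in rad. In form: hand x y z rx ry rz; .... A call has 1 to 20 rows; each row is the pose to reach, as a shift and turn from the pose commanded when the call began, along the tool's axes at that moment; what a row does not reach only later rows make up. A row lasts 1/12 s, in which the tool goes at most 41.7 mm and 7.16 degrees, less where a joint would pass 70% of its speed; a pose out of reach is approached as far as the arm can. A call with a gripper value outside its range is refused whole. The fingers move at their own pace and stop on an object; "newtons" is the grip in N (left out, the last holds). Time passes only in rows, so rows that repeat a pose let the fingers close. It gives the time, the measured TCP pose, the force, the opening and the grip force at its end, in the units of the state.
- sense(): the state, without advancing time (a new reading comes with each control period).
- capture(name): name is "scene" or "top"; returns the picture (384x512x3 uint8, red, green, blue); there is no depth.
- camera_model(name): a dict with "mtx" (3x3 intrinsics, pixels), "eye" and "rotation" of the camera in the world. Camera axes: x right, y down, z forward; pixel columns grow to the right and rows downward; lengths in mm; the calibration is good to about 2 mm. A picture is of the moment at which its call begins. camera_model takes no time and is no camera call.
- finish_job(): hands the job in; it is judged then, once.
Trained networks look in the newest picture that a camera, given by its name, has taken for a name from the list of things; names that differ only in an ending like _2 or _b are one class to them, and where a whole thing is asked for, a point or a joint stands for the part that bears it (a point fixed in the world has none). Each returns a list of dicts, best first, with "score" (0 to 1); they miss things now and then, are a little off and sometimes report something else, mostly with a low value. They report only what shows in the picture. A call takes as long as a camera call.
- search_frame(camera, label): "rect" ([centre column, centre row, width, height] in pixels, round what is visible of it).
- trace(camera, label): "mask" (384x512 bool, what is visible of it) and "rect" ([centre column, centre row, width, height] in pixels, round what is visible of it).
- spot_point(camera, label): "xy" ([column, row] in pixels: a listed point, or the origin of a listed thing).
The state is a dict: "time_s": time; "joints": joint angles; "dq": joint speeds; "tau": joint torques, N m; "eef_pos": TCP position; "ee_rot": TCP orientation; "force": force on the tool from outside, world axes, zero at the start; "wrist_torque": the same for the moment, N m; "grip_width": opening from 0.0 (shut) to 1.0 (fully open); "grip_force": force on a finger pad.
Only numpy, scipy, OpenCV 4.12 (cv2) and the standard library are available. Lean on these libraries where they do the work, as an engineer would, in place of code of your own. Each camera call takes 0.05 s, during which the arm holds its last target. There are 200 camera calls.

### The job

The mailing tube lying on the bench is to be labelled in the sheet-metal V cradle beside it. With your fingertips only, without gripping or lifting it, roll the tube on its side across the bench and up the cradle's ramp until it drops into the V, then gently push its free end to slide it along the V until its other end is against the rubber bumper of the end stop. Leave the other things on the bench where they are.

Things in the scene. Friction and masses are not known exactly. Their poses are not given: they have to be found in the camera images.
- tube: Closed kraft mailing tube on its side, white end plugs; smooth (friction 0.4), 60 mm across, 200 mm long, 0.17 to 0.35 kg. Origin on its axis at mid length (30 mm up on the bench); x along the tube, +x end farther from the robot. Starts 0.20 to 0.28 m on the cradle's +y side, turned up to 0.25 rad from it. Let go, it stops in 1 cm on the level but rolls back on the ramp.
- cradle: Tube cradle of grey sheet metal, fixed, 240 mm long, 155 mm wide. Origin on the bench under the bottom of the V; z up, x along the V away from the robot, y toward the tube. The V (110 degrees, bottom 3 mm up) runs at y = 0 from x = -0.15 (open end) to +0.09 (stop plate). Its back edge is 32 mm high at y = -0.041. Seated at the bumper the tube's origin is at x = -0.0135, y = 0, z = 0.040.
- crest (a point): Top of the cradle's ramp, the near lip of the V: a folded edge along the cradle's x, 18 mm above the bench, at x = 0, y = +0.021 of the cradle. The ramp rises to it at 15 degrees from the bench at y = +0.089. The tube's axis is 48 mm up when on the crest. Axes as the cradle's.
- bumper (a point): Centre of the face of the round rubber bumper on the end stop, at x = +0.0865, y = 0, z = 0.040 of the cradle, facing -x along the V; the tube's far end comes against it. The stop plate behind is 66 mm high and reaches from y = -0.043 to +0.023, so the tube must come over the crest with its far end short of it. Axes as the cradle's.
- short_tube: Bystander, not the work: a short upright mailing tube of the same stuff, 60 mm in diameter and 85 mm tall, loose, standing on its end close behind the cradle's flange. Origin at the centre of its foot.
- tape_roll: Bystander: loose roll of black tape lying flat, 60 mm in diameter, 18 mm high, beyond the tube's far end. Origin at the centre of its underside.
- jar: Bystander: loose clear jar of beads with a cream lid, 57 mm in diameter, 75 mm high, left of the tube. Origin at the centre of its underside.
- label_roll: Bystander: loose roll of white labels standing on its end, about 80 mm in diameter, 72 mm high, right of the cradle. Origin at the centre of its underside.
- marker: Bystander: loose red marker pen lying flat, 130 mm long, 17 mm high, near right. Origin at the centre of its underside.

How it is judged (in metres and radians):
On the way, in this order (a step that is already met when the one before it is completed fails the run):
1. the tube rolls on its side across the bench (angular speed of tube above 0.4 rad/s and height (world z) of tube below 0.034 m and y of tube in the frame of cradle above 0.08 m and linear speed of tube above 0.008 m/s), for 0.2 s.
2. the tube has dropped into the V (y of tube in the frame of cradle between -0.004 and 0.004 m and height (world z) of tube below 0.0425 m and angle between the x axis of tube and the x axis of cradle, either way round below 0.04 rad and x of tube in the frame of cradle between -0.13 and 0 m), for 0.2 s.
3. the tube's end is against the bumper (all of step 2 and x of tube in the frame of cradle above -0.0165 m), for 0.2 s.
At the end, for the whole second after the job is handed in: The tube lies at rest in the V (axis within 4 mm of the middle of the V, below 42.5 mm, in line within 0.04 rad) with its far end within 3 mm of the bumper (all of step 3 and linear speed of tube below 0.01 m/s); the robot touches nothing.
It fails at once if the tube is lifted off the bench before the ramp (y of tube in the frame of cradle above 0.14 m and height (world z) of tube above 0.045 m).
It fails at once if the tube is lifted above the cradle's crest (height (world z) of tube above 0.066 m).
It fails at once if the tube is tipped up on end (angle between tube's own x axis and vertical below 1.3 rad or angle between tube's own x axis and vertical above 1.84 rad).
It fails at once if the tube is gripped or pressed hard (contact force between the fingers and tube above 35 N).
It fails at once if a bystander is disturbed (moved more than 3 cm) (distance of any of short_tube, tape_roll, jar, label_roll, marker from where it was at the start of the episode above 0.03 m).
It also fails if it takes over 58 s, if anything falls off the work surface, if the arm or the gripper's body presses on something with over 40 N, if the wrist force passes 120 N, or if a joint passes its speed limit or range.

## Working session

There is one attempt and no reset: what is moved stays moved. The work goes in short steps, Python scripts to look and compute and a tool call to move; the robot and the scene stay as the last step left them, time stands still between calls to the robot, and variables do not carry over. Pictures are saved under pics/ and viewed, at most 10 in all, crops included, and the job is handed in when it is done.

Besides the shell and the picture viewer there is one more tool, called after "Call:" by a JSON object that holds its "fn" and its "kwargs". step_arm: Moves the arm, as the interface text tells. Its arguments: {"type":"object","properties":{"commands":{"type":"string"},"newtons":{"type":"number"}},"required":["commands"]}

```bash
mkdir -p pics; ls; cat > h.py <<'E'
from rig import *
import numpy as np, cv2
from scipy.spatial.transform import Rotation as R
def proj(c,P):
    m=camera_model(c); Rm=np.array(m["rotation"]);e=np.array(m["eye"])
    q=(np.atleast_2d(P)-e)@Rm; q=q@np.array(m["mtx"]).T
    return q[:,:2]/q[:,2:]
def unproj(c,uv,z):
    m=camera_model(c); Rm=np.array(m["rotation"]);e=np.array(m["eye"])
    uv=np.atleast_2d(uv).astype(float); d=np.c_[uv,np.ones(len(uv))]@np.linalg.inv(np.array(m["mtx"])).T@Rm.T
    return e+d*((z-e[2])/d[:,2:])
def save(n,im): cv2.imwrite("pics/"+n+".png",im[:,:,::-1])
E
python3 - <<'E'
from h import *
s=sense();print(s)
for c in("scene","top"):
    m=camera_model(c);print(c,m["eye"],np.round(m["rotation"],3).tolist(), m["mtx"])
    print("axis sign check", proj(c,[[300,0,0]]))
    im=capture(c)
    save(c+"0",im)
    for l in ("tube","cradle","short_tube","tape_roll","jar","label_roll","marker","crest","bumper"):
        r=spot_point(c,l)
        print(l,[(np.round(x["xy"]).tolist(),round(x["score"],2)) for x in r[:2]])
E
```

```text
pics
{'time_s': 0.0, 'joints': array([ 9.56585315e-01,  3.13476361e-01,  1.49844651e+00, -4.04645814e-06,
        1.33101040e+00, -2.23410537e-01]), 'dq': array([ 0.000131  , -0.00017227,  0.00041415,  0.00078945,  0.0003001 ,
        0.00049177]), 'tau': array([ 1.61810152e-03, -4.12257886e+01, -2.59748232e+01, -1.42800236e-04,
        4.04217106e-03,  1.59401247e-05]), 'eef_pos': array([199.86274545, 485.2087853 , 247.71802755]), 'ee_rot': array([-2.70802652e-04,  1.94158655e-01,  9.80969912e-01, -6.13176369e-04]), 'force': array([ 0.32554816,  0.18945888, -0.72441126]), 'wrist_torque': array([ 0.00361795, -0.01260031,  0.0271656 ]), 'grip_force': 0.0, 'grip_width': 1.003510212838864}
scene [-201.72107884 -696.98128018  905.91665805] [-0.377, 0.809, -0.414, 0.18] [[406.1984188    0.         255.0500909 ]
 [  0.         406.1984188  193.68607459]
 [  0.           0.           1.        ]]Traceback (most recent call last):
  File "<stdin>", line 5, in <module>
  File "h.py", line 6, in proj
    q=(np.atleast_2d(P)-e)@Rm; q=q@np.array(m["mtx"]).T
      ~~~~~~~~~~~~~~~~~~~~^~~
ValueError: matmul: Input operand 1 has a mismatch in its core dimension 0, with gufunc signature (n?,k),(k,m?)->(n?,m?) (size 4 is different from 3)
```

```bash
sed -i 's/Rm=np.array(m\["rotation"\])/Rm=R.from_quat(m["rotation"],scalar_first=True).as_matrix()/' h.py
python3 - <<'E'
from h import *
Z=dict(tube=30,cradle=0,short_tube=0,tape_roll=0,jar=0,label_roll=0,marker=0,crest=18,bumper=40)
for c in("scene","top"):
    m=camera_model(c);print(c,m["eye"],np.round(m["rotation"],3).tolist(), "origin px",proj(c,[[300,0,0]]))
    im=capture(c)
    save(c+"0",im)
    for l in Z:
        r=spot_point(c,l)
        print(l,[(np.round(x["xy"]).tolist(),round(x["score"],2),np.round(unproj(c,x["xy"],Z[l])[0]).tolist()) for x in r[:2]])
E
```

```text
scene [-201.72107884 -696.98128018  905.91665805] [-0.377, 0.809, -0.414, 0.18] origin px [[172.64569469 246.92658808]]
tube [([221.0, 200.0], 0.96, [522.0, -4.0, 30.0])]
cradle [([306.0, 214.0], 0.61, [649.0, -252.0, 0.0])]
short_tube [([338.0, 237.0], 0.57, [619.0, -384.0, -0.0])]
tape_roll [([276.0, 168.0], 0.67, [798.0, -34.0, 0.0])]
jar [([179.0, 164.0], 0.81, [613.0, 282.0, 0.0])]
label_roll [([356.0, 278.0], 0.9, [511.0, -494.0, 0.0])]
marker [([317.0, 302.0], 0.47, [381.0, -446.0, 0.0])]
crest [([301.0, 212.0], 0.59, [633.0, -243.0, 18.0])]
bumper [([318.0, 192.0], 0.62, [727.0, -248.0, 40.0]), ([178.0, 165.0], 0.28, [571.0, 234.0, 40.0])]
top [ 276.54931974 -108.22297751 1467.42942465] [0.079, -0.698, 0.707, -0.076] origin px [[215.89573976 283.48283708]]
tube [([131.0, 193.0], 0.37, [587.0, 271.0, 30.0])]
cradle [([292.0, 148.0], 0.43, [742.0, -253.0, 0.0])]
short_tube [([330.0, 179.0], 0.76, [631.0, -375.0, 0.0]), ([368.0, 217.0], 0.21, [505.0, -492.0, 0.0])]
tape_roll [([229.0, 138.0], 0.61, [780.0, -44.0, 0.0])]
jar [([132.0, 192.0], 0.83, [596.0, 274.0, 0.0])]
label_roll [([369.0, 218.0], 0.96, [500.0, -494.0, 0.0])]
marker [([355.0, 259.0], 0.67, [370.0, -442.0, 0.0])]
crest []
bumper [([293.0, 149.0], 0.97, [724.0, -253.0, 40.0]), ([227.0, 135.0], 0.44, [775.0, -37.0, 40.0])]
```

View pics/scene0.png

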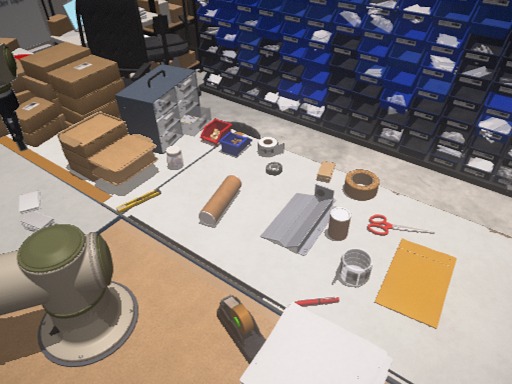

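View pics/top0.png

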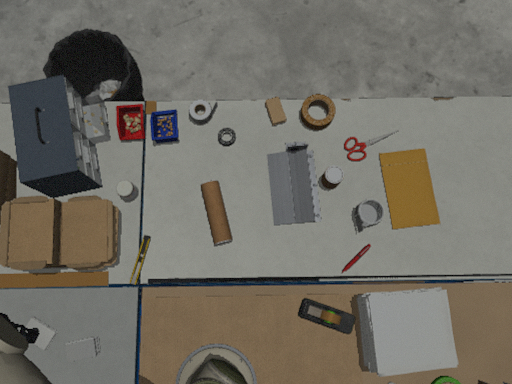

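```bash
cat > fit.py <<'E'
from h import *
from scipy.optimize import minimize
th=np.linspace(0,2*np.pi,40)
def T(p,P,z=0):
    x,y,a=p; c,s=np.cos(a),np.sin(a)
    return np.c_[x+c*P[:,0]-s*P[:,1],y+s*P[:,0]+c*P[:,1],P[:,2]+z]
def box(x0,x1,y0,y1,z0,z1): return np.array([[x,y,z] for x in(x0,x1) for y in(y0,y1) for z in(z0,z1)],float)
TUBE=[np.vstack([np.c_[np.full(40,x),30*np.cos(th),30*np.sin(th)] for x in(-100,100)])]
CR=[np.vstack([[[x,89,0],[x,21,18],[x,-41,32],[x,-66,0]] for x in(-150,90)]).astype(float), box(88,90,-43,23,0,66)]
S=8
def sil(c,parts,p,z):
    im=np.zeros((384,512),np.uint8)
    big=np.zeros((384*4,512*4),np.uint8)
    for P in parts:
        h=cv2.convexHull(proj(c,T(p,P,z)).astype(np.float32))[:,0]
        cv2.fillConvexPoly(big,np.round((h+.5)*4*16-8).astype(np.int32),255,shift=4)
    return cv2.resize(big,(512,384),interpolation=cv2.INTER_AREA)/255.
def masks(l,cams=("scene","top")):
    o={}
    for c in cams:
        r=trace(c,l)
        if r: o[c]=r[0]["mask"].astype(float); print(l,c,r[0]["score"],np.round(r[0]["rect"]))
    return o
def fit(ms,parts,p0,z):
    f=lambda p:sum(np.abs(sil(c,parts,p,z)-m).sum()/m.sum() for c,m in ms.items())
    p=np.array(p0,float)
    for k in range(3):
        r=minimize(f,p,method="Nelder-Mead",options=dict(initial_simplex=np.vstack([p,p+[15,0,0],p+[0,15,0],p+[0,0,.1]]))) ;p=r.x
    return p,r.fun
E
python3 - <<'E'
from fit import *
for c in("scene","top"): save(c+"1",capture(c))
mt=masks("tube"); mc=masks("cradle")
for n,m,P,p0,z in(("tube",mt,TUBE,(520,-4,.1),30),("cradle",mc,CR,(630,-255,0),0)):
    for sub in (m,)+tuple({c:m[c]} for c in m):
        p,f=fit(sub,P,p0,z);print(n,list(sub),np.round(p,3),round(f,3))
im=capture("top");
for c in mc:
    im=capture(c)
    p,_=fit(mc,CR,(630,-255,0),0);q,_=fit(mt,TUBE,(520,-4,.1),30)
    b=cv2.resize(im[120:270,160:360],None,fx=4,fy=4,interpolation=cv2.INTER_CUBIC) if c=="top" else cv2.resize(im[150:270,180:380],None,fx=4,fy=4,interpolation=cv2.INTER_CUBIC)
    o=np.array([160,120] if c=="top" else [180,150])
    L=[T(p,np.array([[x0,y,z],[x1,y,z]],float)) for (x0,x1,y,z) in((-150,90,89,0),(-150,90,21,18),(-150,90,0,3),(-150,90,-41,32),(-150,90,-66,0))]+[T(p,np.array([[90,-43,66],[90,23,66]],float)),T(q,np.array([[-100,0,60],[100,0,60]],float))]
    for l in L:
        u=np.round((proj(c,l)-o+.5)*4).astype(int); cv2.line(b,tuple(map(int,u[0])),tuple(map(int,u[1])),(255,0,0),1)
    save("ov_"+c,b)
E
```

```text
tube scene 0.57 [220. 198.  44.  52.]
tube top 0.84 [216. 210.  34.  67.]
cradle scene 0.69 [296. 220.  72.  68.]
cradle top 0.71 [292. 184.  55.  83.]
tube ['scene', 'top'] [ 5.22476e+02 -2.58100e+00  2.26000e-01] 0.122
tube ['scene'] [ 5.2728e+02 -1.4990e+00  2.3500e-01] 0.042
tube ['top'] [ 5.20706e+02 -2.79400e+00  2.22000e-01] 0.041
cradle ['scene', 'top'] [ 6.41867e+02 -2.62683e+02  7.40000e-02] 0.136Traceback (most recent call last):
  File "<stdin>", line 6, in <module>
  File "fit.py", line 28, in fit
    r=minimize(f,p,method="Nelder-Mead",options=dict(initial_simplex=np.vstack([p,p+[15,0,0],p+[0,15,0],p+[0,0,.1]]))) ;p=r.x
    res = _minimize_neldermead(fun, x0, args, callback, bounds=bounds,
                               **options)
    fxr = func(xr)
    fx = function(np.copy(x), *(wrapper_args + args))
  File "fit.py", line 25, in <lambda>
    f=lambda p:sum(np.abs(sil(c,parts,p,z)-m).sum()/m.sum() for c,m in ms.items())
               ~~~^^^^^^^^^^^^^^^^^^^^^^^^^^^^^^^^^^^^^^^^^^^^^^^^^^^^^^^^^^^^^^^^
  File "fit.py", line 25, in <genexpr>
    f=lambda p:sum(np.abs(sil(c,parts,p,z)-m).sum()/m.sum() for c,m in ms.items())
                          ~~~^^^^^^^^^^^^^
  File "fit.py", line 15, in sil
    h=cv2.convexHull(proj(c,T(p,P,z)).astype(np.float32))[:,0]
                     ~~~~^^^^^^^^^^^^
  File "h.py", line 5, in proj
    m=camera_model(c); Rm=R.from_quat(m["rotation"],scalar_first=True).as_matrix();e=np.array(m["eye"])
ValueError: time passes only in moves, steps and waits
```

```bash
python3 - <<'E'
import re
s=open('h.py').read()
s=s.replace('def proj','CM={}\ndef cam(c):\n    if c not in CM: CM[c]=camera_model(c)\n    return CM[c]\ndef proj',1).replace('m=camera_model(c)','m=cam(c)')
open('h.py','w').write(s)
E
cat > run.py <<'E'
from fit import *
ims={c:capture(c) for c in("scene","top")}
mt=masks("tube"); mc=masks("cradle")
print(sense()["time_s"])
R_={}
for n,m,P,p0,z in(("tube",mt,TUBE,(520,-4,.2),30),("cradle",mc,CR,(640,-260,0.07),0)):
    for sub in (m,)+tuple({c:m[c]} for c in m):
        p,f=fit(sub,P,p0,z);print(n,list(sub),np.round(p,3).tolist(),round(f,3)); R_.setdefault(n,p)
p=R_["cradle"];q=R_["tube"]
for c in ims:
    o=np.array([170,120] if c=="top" else [180,150])
    b=cv2.resize(ims[c][o[1]:o[1]+140,o[0]:o[0]+190],None,fx=4,fy=4,interpolation=cv2.INTER_CUBIC)
    L=[T(p,np.array([[x0,y,z],[x1,y,z]],float)) for (x0,x1,y,z) in((-150,90,89,0),(-150,90,21,18),(-150,90,0,3),(-150,90,-41,32),(-150,90,-66,0))]+[T(p,np.array([[90,-43,66],[90,23,66]],float)),T(q,np.array([[-100,0,60],[100,0,60]],float))]
    for l in L:
        u=np.round((proj(c,l)-o+.5)*4).astype(int); cv2.line(b,tuple(map(int,u[0])),tuple(map(int,u[1])),(255,0,0),1)
    save("ov_"+c,b)
E
python3 run.py
```

```text
tube scene 0.95 [221. 201.  44.  50.]
tube top 0.58 [217. 211.  31.  68.]
cradle scene 0.58 [295. 220.  77.  72.]
cradle top 0.58 [293. 182.  54.  85.]
1.6
tube ['scene', 'top'] [522.171, -3.411, 0.234] 0.104
tube ['scene'] [525.649, -2.847, 0.238] 0.044
tube ['top'] [520.758, -3.461, 0.238] 0.039
cradle ['scene', 'top'] [640.722, -263.409, 0.077] 0.127
cradle ['scene'] [644.942, -263.529, 0.078] 0.06
cradle ['top'] [638.268, -262.934, 0.075] 0.051
```

View pics/ov_top.png

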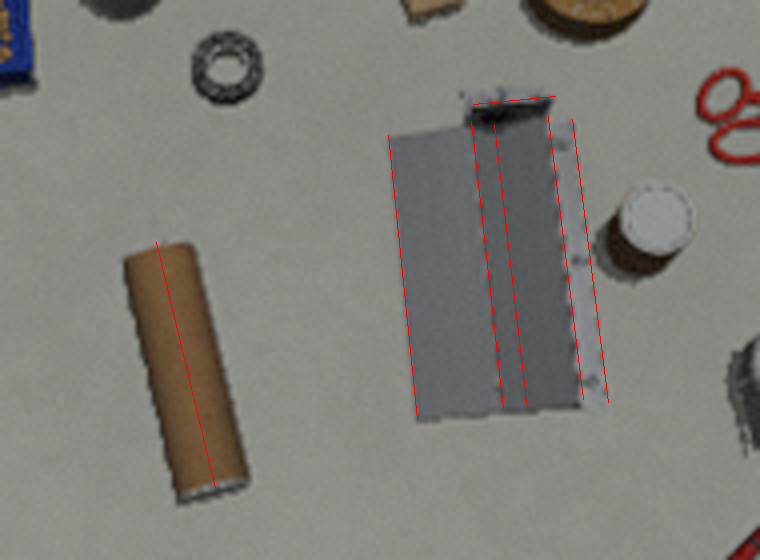

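View pics/ov_scene.png

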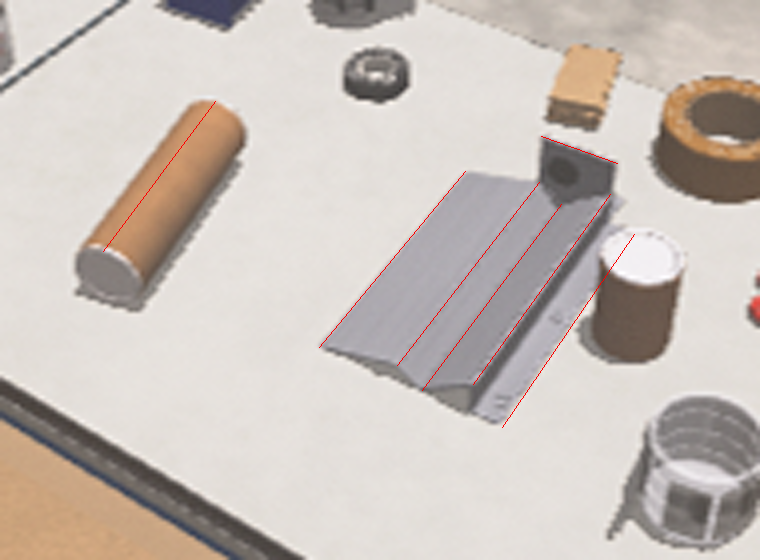

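```bash
cat > plan.py <<'E'
import numpy as np
def rows(start,way,hand):
    # start,way: x,y,z(mm),yaw of tool-y axis (rad); returns tool-frame rows (cm, rad)
    x,y,z,a=start; ty=np.array([np.cos(a),np.sin(a)]); tx=np.array([-np.sin(a),np.cos(a)])
    out=[]
    for w in way:
        d=np.array(w[:2])-[x,y]
        out.append(f"{hand} {d@tx/10:.1f} {d@ty/10:.1f} {(z-w[2])/10:.1f} 0 0 {a-w[3]:.3f}")
    print("; ".join(out))
def yaw(q):
    from scipy.spatial.transform import Rotation as R
    m=R.from_quat(q,scalar_first=True).as_matrix(); return np.arctan2(m[1,1],m[0,1])
def line(a,b,n): return [np.array(a)+(np.array(b)-np.array(a))*k/n for k in range(1,n+1)]
E
python3 - <<'E'
from plan import *
q=[-2.70802652e-04,1.94158655e-01,9.80969912e-01,-6.13176369e-04]
a=yaw(q);print(a)
rows((200,485.4,248.3,a),[(506.5,61,200,.236)],1)
rows((506.5,61,200,.236),[(506.5,61,22,.236)],1)
E
```

```text
1.1799970078471236
1 -44.5 -27.6 4.8 0 0 0.944
1 0.0 0.0 17.8 0 0 0.000
```

Call:
{"fn": "step_arm", "kwargs": {"commands": "1 -44.5 -27.6 4.8 0 0 0.944;1 -44.5 -27.6 4.8 0 0 0.944;1 -44.5 -27.6 4.8 0 0 0.944;1 -44.5 -27.6 4.8 0 0 0.944;1 -44.5 -27.6 4.8 0 0 0.944;1 -44.5 -27.6 4.8 0 0 0.944;1 -44.5 -27.6 4.8 0 0 0.944;1 -44.5 -27.6 4.8 0 0 0.944;1 -44.5 -27.6 4.8 0 0 0.944;1 -44.5 -27.6 4.8 0 0 0.944;1 -44.5 -27.6 4.8 0 0 0.944;1 -44.5 -27.6 4.8 0 0 0.944;1 -44.5 -27.6 4.8 0 0 0.944;1 -44.5 -27.6 4.8 0 0 0.944;1 -44.5 -27.6 4.8 0 0 0.944;1 -44.5 -27.6 4.8 0 0 0.944"}}

```text
time_s: 2.93
eef_pos: [505.9, 61.2, 200.3]
ee_rot: [-0.0, 0.619, 0.785, -0.0]
force: [0.5, -0.1, 0.5]
grip_width: 0.999
grip_force: 0.0
```

Call:
{"fn": "step_arm", "kwargs": {"commands": "1 0 0 3.5 0 0 0;1 0 0 7 0 0 0;1 0 0 10.5 0 0 0;1 0 0 14 0 0 0;1 0 0 15.5 0 0 0;1 0 0 16.5 0 0 0;1 0 0 17.2 0 0 0;1 0 0 17.8 0 0 0;1 0 0 17.8 0 0 0"}}

```text
time_s: 3.68
eef_pos: [506.3, 61.1, 22.3]
ee_rot: [0.0, 0.619, 0.786, 0.0]
force: [-0.7, -0.3, -0.1]
grip_width: 0.995
grip_force: 0.0
```

```bash
python3 - <<'E'
from h import *
im=capture("scene"); save("near",cv2.resize(im[100:260,150:370],None,fx=3.5,fy=3.5,interpolation=cv2.INTER_CUBIC)); print(sense()["force"])
E
```

```text
[1.07360315 0.37483387 0.52724085]
```

View pics/near.png

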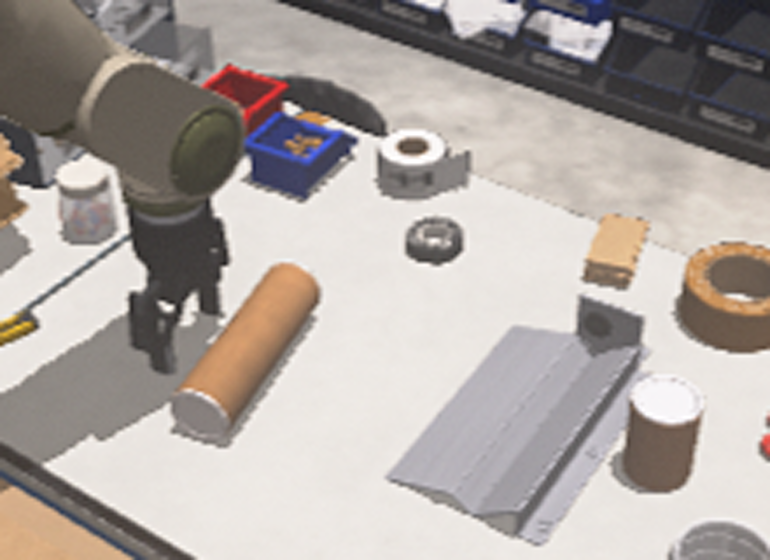

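Call:
{"fn": "step_arm", "kwargs": {"commands": "1 -1 0 0 0 0 0;1 -1.8 0 0 0 0 0;1 -2.3 0 0 0 0 0;1 -2.8 0 0 0 0 0;1 -3.3 0 0 0 0 0;1 -3.8 0 0 0 0 0;1 -4.3 0 0 0 0 0;1 -4.8 0 0 0 0 0;1 -5.2 0 0 0 0 0;1 -5.5 0 0 0 0 0;1 -5.7 0 0 0 0 0;1 -5.7 0 0 0 0 0"}}

```text
time_s: 4.73
eef_pos: [519.7, 5.0, 22.3]
ee_rot: [0.0, 0.619, 0.785, -0.0]
force: [0.0, -0.2, 1.0]
grip_width: 0.997
grip_force: 0.0
```

```bash
cat > look.py <<'E'
from fit import *
import sys
C=np.array([640.7,-263.4,.077])
p0=eval(sys.argv[1]); z=float(sys.argv[2]) if len(sys.argv)>2 else 30
for c in("scene","top"): capture(c)
m=masks("tube"); s=sense()
def rel(p):
    c,s_=np.cos(C[2]),np.sin(C[2]); d=np.array(p[:2])-C[:2]
    return np.round([c*d[0]+s_*d[1],-s_*d[0]+c*d[1],p[2]-C[2]],3).tolist()
for sub in (m,)+tuple({c:m[c]} for c in m):
    p,f=fit(sub,TUBE,p0,z);print(list(sub),np.round(p,3).tolist(),"rel",rel(p),round(f,3))
print(s["time_s"],s["eef_pos"],"TCP rel",rel([*s["eef_pos"][:2],0]),s["force"])
E
python3 look.py "(515,-34,.236)"
```

```text
tube scene 0.79 [232. 203.  42.  52.]
tube top 0.89 [228. 208.  32.  66.]
['scene', 'top'] [532.167, -42.693, 0.226] rel [-91.234, 228.402, 0.149] 0.932
['scene'] [535.019, -41.982, 0.225] rel [-88.335, 228.891, 0.148] 0.037
['top'] [530.21, -43.553, 0.223] rel [-93.251, 227.695, 0.146] 0.869
4.9333 [519.58575748   5.47910818  22.28970068] TCP rel [-100.072, 277.399, -0.077] [ 0.80365653 -0.06157314  0.15765659]
```

```bash
cat >> plan.py <<'E'
C=(640.7,-263.4,.077)
def world(x,y,r,off,z):
    x=x-np.sin(r)*off; y=y+np.cos(r)*off
    c,s=np.cos(C[2]),np.sin(C[2])
    return (C[0]+c*x-s*y,C[1]+s*x+c*y,z,r+C[2])
E
python3 - <<'E'
from plan import *
ys=[226,220,214,207,200,193,186,179,172,165,158,151,144,138,133,129,126,124]
w=[]
for y in ys:
    r=np.interp(y,[150,214],[0,.155]); x=np.interp(y,[150,214,226],[-84,-89,-91])
    w.append(world(x,y,r,41,22))
rows((519.8,5.6,22.2,.236),w,1); print(np.round(w[-1],2))
E
```

```text
1 -1.1 0.1 0.0 0 0 0.004; 1 -1.7 0.1 0.0 0 0 0.004; 1 -2.3 0.1 0.0 0 0 0.004; 1 -3.0 0.1 0.0 0 0 0.021; 1 -3.7 0.1 0.0 0 0 0.038; 1 -4.4 0.1 0.0 0 0 0.055; 1 -5.2 0.1 0.0 0 0 0.072; 1 -5.9 0.1 0.0 0 0 0.089; 1 -6.6 0.2 0.0 0 0 0.106; 1 -7.3 0.2 0.0 0 0 0.123; 1 -8.0 0.2 0.0 0 0 0.140; 1 -8.7 0.2 0.0 0 0 0.157; 1 -9.4 0.1 0.0 0 0 0.159; 1 -10.0 0.0 0.0 0 0 0.159; 1 -10.5 -0.1 0.0 0 0 0.159; 1 -10.9 -0.1 0.0 0 0 0.159; 1 -11.2 -0.2 0.0 0 0 0.159; 1 -11.4 -0.2 0.0 0 0 0.159
[ 5.4426e+02 -1.0535e+02  2.2000e+01  8.0000e-02]
```

Call:
{"fn": "step_arm", "kwargs": {"commands": "1 -1.1 0.1 0 0 0 0; 1 -1.7 0.1 0 0 0 0; 1 -2.3 0.1 0 0 0 0; 1 -3.0 0.1 0.0 0 0 0.02; 1 -3.7 0.1 0.0 0 0 0.04; 1 -4.4 0.1 0.0 0 0 0.055; 1 -5.2 0.1 0.0 0 0 0.07; 1 -5.9 0.1 0.0 0 0 0.09; 1 -6.6 0.2 0.0 0 0 0.105; 1 -7.3 0.2 0.0 0 0 0.125; 1 -8.0 0.2 0.0 0 0 0.14; 1 -8.7 0.2 0.0 0 0 0.155; 1 -9.4 0.1 0.0 0 0 0.16; 1 -10.0 0.0 0.0 0 0 0.16; 1 -10.5 -0.1 0.0 0 0 0.16; 1 -10.9 -0.1 0.0 0 0 0.16; 1 -11.2 -0.2 0.0 0 0 0.16; 1 -11.4 -0.2 0.0 0 0 0.16"}}

```text
time_s: 6.43
eef_pos: [544.3, -106.3, 22.3]
ee_rot: [-0.0, 0.68, 0.733, -0.0]
force: [0.1, 0.4, -0.5]
grip_width: 1.001
grip_force: 0.0
```

```bash
python3 look.py "(565,-145,.08)"
```

```text
tube scene 0.84 [266. 215.  41.  59.]
tube top 0.81 [267. 201.  30.  65.]
['scene', 'top'] [559.142, -164.161, 0.231] rel [-73.682, 105.219, 0.154] 1.093
['scene'] [562.887, -162.912, 0.229] rel [-69.852, 106.176, 0.152] 0.041
['top'] [558.2, -164.345, 0.232] rel [-74.635, 105.107, 0.155] 1.028
6.6333 [ 544.30030454 -105.84570293   22.28451689] TCP rel [-83.994, 164.503, -0.077] [-0.73141472  0.689833   -0.3597955 ]
```

```bash
python3 - <<'E'
from plan import *
w=[world(-65,174,0,0,22),world(-48,172,0,0,22)]+[world(-48,y,0,0,22) for y in (165,160,156,153)]+[world(-48+.12*(153-y),y,0,0,22+max(0,111-y)*.3) for y in np.arange(151,123,-2)]
rows((544.3,-105.4,22.2,.076),w,1); print(np.round(w[-1],2))
E
```

```text
1 0.9 1.9 0.0 0 0 -0.001; 1 0.7 3.6 0.0 0 0 -0.001; 1 0.0 3.6 0.0 0 0 -0.001; 1 -0.5 3.6 0.0 0 0 -0.001; 1 -0.9 3.6 0.0 0 0 -0.001; 1 -1.2 3.6 0.0 0 0 -0.001; 1 -1.4 3.6 0.0 0 0 -0.001; 1 -1.6 3.6 0.0 0 0 -0.001; 1 -1.8 3.7 0.0 0 0 -0.001; 1 -2.0 3.7 0.0 0 0 -0.001; 1 -2.2 3.7 0.0 0 0 -0.001; 1 -2.4 3.7 0.0 0 0 -0.001; 1 -2.6 3.8 0.0 0 0 -0.001; 1 -2.8 3.8 0.0 0 0 -0.001; 1 -3.0 3.8 0.0 0 0 -0.001; 1 -3.2 3.8 0.0 0 0 -0.001; 1 -3.4 3.9 0.0 0 0 -0.001; 1 -3.6 3.9 0.0 0 0 -0.001; 1 -3.8 3.9 0.0 0 0 -0.001; 1 -4.0 3.9 0.0 0 0 -0.001
[ 5.8658e+02 -1.4220e+02  2.2000e+01  8.0000e-02]
```

Call:
{"fn": "step_arm", "kwargs": {"commands": "1 0.9 1.9 0.0 0 0 0; 1 0.7 3.6 0.0 0 0 0; 1 0.0 3.6 0.0 0 0 0; 1 -0.5 3.6 0.0 0 0 0; 1 -0.9 3.6 0.0 0 0 0; 1 -1.2 3.6 0.0 0 0 0; 1 -1.4 3.6 0.0 0 0 0; 1 -1.6 3.6 0.0 0 0 0; 1 -1.8 3.7 0.0 0 0 0; 1 -2.0 3.7 0.0 0 0 0; 1 -2.2 3.7 0.0 0 0 0; 1 -2.4 3.7 0.0 0 0 0; 1 -2.6 3.8 0.0 0 0 0; 1 -2.8 3.8 0.0 0 0 0; 1 -3.0 3.8 0.0 0 0 0; 1 -3.2 3.8 0.0 0 0 0; 1 -3.4 3.9 0.0 0 0 0; 1 -3.6 3.9 0.0 0 0 0; 1 -3.8 3.9 0.0 0 0 0; 1 -4.0 3.9 0.0 0 0 0"}}

```text
time_s: 8.3
eef_pos: [586.2, -142.9, 22.3]
ee_rot: [-0.0, 0.68, 0.733, 0.0]
force: [0.2, 4.1, 2.3]
grip_width: 0.996
grip_force: 2.2
```

```bash
python3 look.py "(570,-185,.18)" 35
```

```text
tube scene 0.71 [273. 216.  52.  55.]
tube top 0.76 [276. 211.  19.  39.]
['scene', 'top'] [564.167, -187.444, 0.069] rel [-70.463, 81.619, -0.008] 1.509
['scene'] [567.632, -186.862, 0.072] rel [-66.964, 81.932, -0.005] 0.053
['top'] [562.32, -189.434, 0.038] rel [-72.458, 79.777, -0.039] 1.443
8.5 [ 586.27270693 -143.22623622   22.21167594] TCP rel [-45.022, 124.004, -0.077] [-0.09098434  1.23061207 -0.07255954]
```

```bash
python3 - <<'E'
from plan import *
w=[world(-50,y,0,0,22+max(0,118-y)*.3) for y in list(np.arange(121,70,-3))+[67.5,65,62.5]]
rows((586.6,-142.2,22.2,.077),w,1); print(np.round(w[-1],2))
w2=[world(-50,y,0,0,22+max(0,118-y)*.3) for y in [60.5,58.5,56.5,54.5,52.5,50.5,48.5,46.5]]
rows(w[-1],w2,1)
E
```

```text
1 -0.4 -0.5 0.0 0 0 0.000; 1 -0.7 -0.5 0.0 0 0 0.000; 1 -1.0 -0.5 -0.1 0 0 0.000; 1 -1.3 -0.5 -0.2 0 0 0.000; 1 -1.6 -0.5 -0.2 0 0 0.000; 1 -1.9 -0.5 -0.3 0 0 0.000; 1 -2.2 -0.5 -0.4 0 0 0.000; 1 -2.5 -0.5 -0.5 0 0 0.000; 1 -2.8 -0.5 -0.6 0 0 0.000; 1 -3.1 -0.5 -0.7 0 0 0.000; 1 -3.4 -0.5 -0.8 0 0 0.000; 1 -3.7 -0.5 -0.9 0 0 0.000; 1 -4.0 -0.5 -1.0 0 0 0.000; 1 -4.3 -0.5 -1.1 0 0 0.000; 1 -4.6 -0.5 -1.2 0 0 0.000; 1 -4.9 -0.5 -1.2 0 0 0.000; 1 -5.2 -0.5 -1.3 0 0 0.000; 1 -5.8 -0.5 -1.5 0 0 0.000; 1 -6.0 -0.5 -1.6 0 0 0.000; 1 -6.3 -0.5 -1.6 0 0 0.000
[ 5.8604e+02 -2.0493e+02  3.8650e+01  8.0000e-02]
1 -0.2 0.0 -0.1 0 0 0.000; 1 -0.4 0.0 -0.1 0 0 0.000; 1 -0.6 0.0 -0.2 0 0 0.000; 1 -0.8 0.0 -0.2 0 0 0.000; 1 -1.0 0.0 -0.3 0 0 0.000; 1 -1.2 0.0 -0.4 0 0 0.000; 1 -1.4 -0.0 -0.4 0 0 0.000; 1 -1.6 0.0 -0.5 0 0 0.000
```

Call:
{"fn": "step_arm", "kwargs": {"commands": "1 -0.4 -0.2 0 0 0 0; 1 -0.7 -0.3 0 0 0 0; 1 -1.0 -0.5 -0.1 0 0 0; 1 -1.3 -0.5 -0.2 0 0 0; 1 -1.6 -0.5 -0.2 0 0 0; 1 -1.9 -0.5 -0.3 0 0 0; 1 -2.2 -0.5 -0.4 0 0 0; 1 -2.5 -0.5 -0.5 0 0 0; 1 -2.8 -0.5 -0.6 0 0 0; 1 -3.1 -0.5 -0.7 0 0 0; 1 -3.4 -0.5 -0.8 0 0 0; 1 -3.7 -0.5 -0.9 0 0 0; 1 -4.0 -0.5 -1.0 0 0 0; 1 -4.3 -0.5 -1.1 0 0 0; 1 -4.6 -0.5 -1.2 0 0 0; 1 -4.9 -0.5 -1.2 0 0 0; 1 -5.2 -0.5 -1.3 0 0 0; 1 -5.5 -0.5 -1.4 0 0 0; 1 -5.8 -0.5 -1.5 0 0 0; 1 -6.0 -0.5 -1.6 0 0 0"}}

```text
time_s: 10.17
eef_pos: [585.9, -204.1, 38.3]
ee_rot: [0.0, 0.68, 0.733, -0.0]
force: [0.4, 0.1, -0.3]
grip_width: 1.006
grip_force: 0.0
```

```bash
python3 look.py "(570,-245,.08)" 47
```

```text
tube scene 0.94 [292. 219.  51.  59.]
tube top 0.56 [298. 211.  18.  35.]
['scene', 'top'] [567.74, -248.563, 0.079] rel [-71.603, 20.405, 0.002] 1.692
['scene'] [571.866, -247.097, 0.076] rel [-67.376, 21.55, -0.001] 0.038
['top'] [566.115, -251.277, 0.041] rel [-73.432, 17.824, -0.036] 1.621
10.3667 [ 585.8075509  -203.40133559   38.20456342] TCP rel [-50.114, 64.043, -0.077] [ 0.61047058  0.73382103 -0.05078853]
```

Call:
{"fn": "step_arm", "kwargs": {"commands": "1 -0.2 0 -0.1 0 0 0;1 -0.4 0 -0.1 0 0 0;1 -0.6 0 -0.2 0 0 0;1 -0.8 0 -0.2 0 0 0;1 -1.0 0 -0.3 0 0 0;1 -1.2 0 -0.3 0 0 0;1 -1.4 0 -0.4 0 0 0;1 -1.6 0 -0.4 0 0 0;1 -1.8 0 -0.5 0 0 0;1 -1.8 0 -0.5 0 0 0"}}

```text
time_s: 11.2
eef_pos: [587.3, -221.5, 43.5]
ee_rot: [0.0, 0.68, 0.733, 0.0]
force: [-0.7, -0.6, 0.1]
grip_width: 0.998
grip_force: 0.0
```

```bash
python3 look.py "(573,-265,.08)" 40
```

```text
tube scene 0.81 [298. 224.  48.  54.]
tube top 0.83 [303. 209.  22.  33.]
['scene', 'top'] [568.895, -269.046, 0.074] rel [-72.027, -0.106, -0.003] 1.673
['scene'] [572.878, -268.124, 0.074] rel [-67.985, 0.507, -0.003] 0.043
['top'] [568.8, -269.551, 0.069] rel [-72.161, -0.602, -0.008] 1.615
11.4 [ 587.17429861 -220.98421481   43.22051171] TCP rel [-50.104, 46.408, -0.077] [-0.09970404 -0.34433335 -0.31756408]
```

```bash
python3 - <<'E'
from plan import *
s=world(-50,44.5,0,0,43.5)
w=[world(-50,60,0,0,60),world(-50,70,0,0,100),world(-50,70,0,0,140),world(-220,0,0,0,140)]
print(np.round(s,1));rows(s,w,1)
rows(w[-1],[world(-220,0,0,0,45)],0)
E
```

```text
[ 5.874e+02 -2.229e+02  4.350e+01  1.000e-01]
1 1.6 0.0 -1.6 0 0 0.000; 1 2.6 0.0 -5.7 0 0 0.000; 1 2.6 0.0 -9.7 0 0 0.000; 1 -4.4 -17.0 -9.7 0 0 0.000
0 0.0 0.0 9.5 0 0 0.000
```

Call:
{"fn": "step_arm", "kwargs": {"commands": "1 1.6 0 -1.6 0 0 0;1 2.6 0 -5.7 0 0 0;1 2.6 0 -9.7 0 0 0;0 -4.5 -17 -9.7 0 0 0;0 -4.5 -17 -9.7 0 0 0;0 -4.5 -17 -9.7 0 0 0;0 -4.5 -17 -9.7 0 0 0;0 -4.5 -17 -9.7 0 0 0;0 -4.5 -17 -9.7 0 0 0;0 -4.5 -17 -9.7 0 0 0;0 -4.5 -17 -9.7 0 0 0;0 -4.5 -17 -9.7 0 0 0"}}

```text
time_s: 12.4
eef_pos: [422.0, -278.3, 140.2]
ee_rot: [0.0, 0.679, 0.734, 0.0]
force: [-0.5, 0.4, -0.3]
grip_width: 0.001
grip_force: 0.0
```

```bash
python3 look.py "(573,-268,.08)" 40
```

```text
tube scene 0.62 [297. 223.  51.  58.]
tube top 0.76 [298. 188.  22.  50.]
['scene', 'top'] [574.16, -268.094, 0.076] rel [-66.704, 0.439, -0.001] 0.668
['scene'] [573.32, -268.893, 0.085] rel [-67.603, -0.293, 0.008] 0.064
['top'] [613.934, -265.312, 0.059] rel [-26.833, 0.152, -0.018] 0.581
12.6 [ 421.6078816  -278.46341145  140.15836745] TCP rel [-219.602, 1.835, -0.077] [-0.12815458 -0.10447569  0.08230948]
```

Call:
{"fn": "step_arm", "kwargs": {"commands": "0 -0.2 0 3.5 0 0 0;0 -0.2 0 7 0 0 0;0 -0.2 0 9 0 0 0;0 -0.2 0 9.5 0 0 0;0 -0.2 1 9.5 0 0 0;0 -0.2 2 9.5 0 0 0;0 -0.2 2.6 9.5 0 0 0;0 -0.2 3 9.5 0 0 0;0 -0.2 3.3 9.5 0 0 0;0 -0.2 3.6 9.5 0 0 0;0 -0.2 3.9 9.5 0 0 0;0 -0.2 4.2 9.5 0 0 0;0 -0.2 4.5 9.5 0 0 0;0 -0.2 4.8 9.5 0 0 0;0 -0.2 5.1 9.5 0 0 0;0 -0.2 5.4 9.5 0 0 0;0 -0.2 5.7 9.5 0 0 0;0 -0.2 6 9.5 0 0 0"}}

```text
time_s: 14.1
eef_pos: [481.0, -276.6, 46.1]
ee_rot: [0.0, 0.68, 0.733, -0.0]
force: [-5.7, -0.1, 6.1]
grip_width: -0.002
grip_force: 4.3
```

```bash
python3 look.py "(595,-267,.08)" 40
```

```text
tube scene 0.61 [306. 217.  37.  53.]
['scene'] [613.008, -273.08, 0.224] rel [-28.354, -7.521, 0.147] 0.584
['scene'] [613.008, -273.08, 0.224] rel [-28.354, -7.521, 0.147] 0.584
14.3 [ 481.33135335 -276.64493076   46.15893381] TCP rel [-159.915, -0.946, -0.077] [-3.0703403   0.43545158  5.30347491]
```

```bash
python3 - <<'E'
from h import *
a=capture("scene"); save("push",cv2.resize(a[130:280,200:380],None,fx=4,fy=4,interpolation=cv2.INTER_CUBIC));print(sense()["force"])
E
```

```text
[-3.39634731 -0.29373855  5.57613198]
```

View pics/push.png

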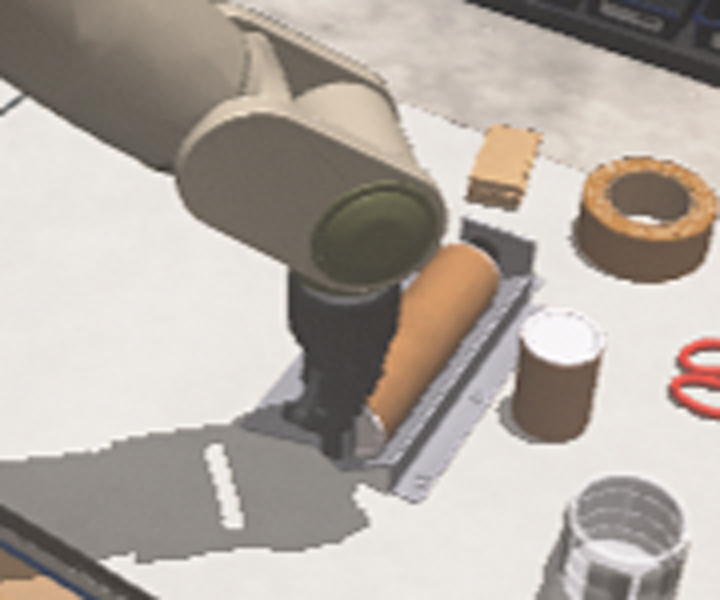

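Call:
{"fn": "step_arm", "kwargs": {"commands": "0 0 -0.6 0 0 0 0;0 0 -1.2 0 0 0 0;0 0 -1.2 -1 0 0 0;0 0 -1.2 -1.8 0 0 0;0 0.1 -0.8 -1.8 0 0 0;0 0.1 -0.5 -1.8 0 0 0;0 0.1 -0.2 -1.8 0 0 0;0 0.1 0.1 -1.8 0 0 0;0 0.1 0.4 -1.8 0 0 0;0 0.1 0.7 -1.8 0 0 0;0 0.1 1 -1.8 0 0 0;0 0.1 1.3 -1.8 0 0 0;0 0.1 1.5 -1.8 0 0 0"}}

```text
time_s: 15.43
eef_pos: [496.2, -274.1, 63.1]
ee_rot: [-0.0, 0.68, 0.733, -0.0]
force: [-1.4, 0.8, -0.7]
grip_width: -0.0
grip_force: 0.6
```

```bash
python3 - <<'E'
from h import *
from plan import *
print(sense()["force"],sense()["eef_pos"])
a=capture("top"); save("push2",cv2.resize(a[120:240,220:360],None,fx=4,fy=4,interpolation=cv2.INTER_CUBIC))
capture("scene")
for c in("scene","top"):
    for l in("tube","short_tube"):
        for r in spot_point(c,l)[:1]:print(c,l,r["score"],np.round(unproj(c,r["xy"],40 if l=="tube" else 0)[0]))
E
```

```text
[-1.42630378  0.82580557 -0.73899335] [ 496.23449166 -274.0596569    63.09388536]
scene tube 0.79 [ 608. -265.   40.]
scene short_tube 0.81 [ 627. -380.    0.]
top tube 0.63 [ 607. -267.   40.]
top short_tube 0.93 [ 633. -365.    0.]
```

View pics/push2.png

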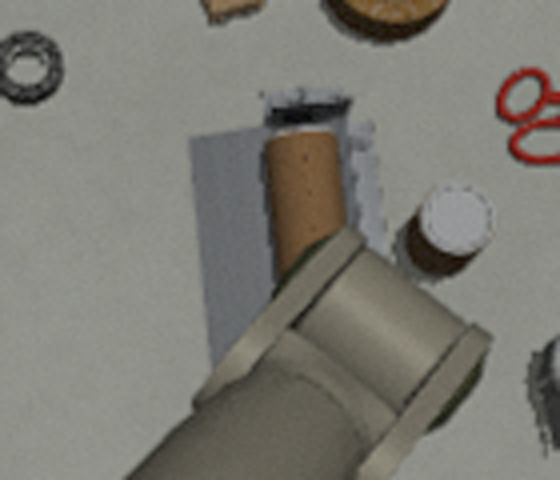

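Call:
{"fn": "step_arm", "kwargs": {"commands": "0 0 0.2 0 0 0 0;0 0 0.4 0 0 0 0;0 0 0.6 0 0 0 0;0 0 0.8 0 0 0 0;0 0 1 0 0 0 0;0 0 1.2 0 0 0 0;0 0 1.4 0 0 0 0;0 0 1.5 0 0 0 0;0 0 1.6 0 0 0 0"}}

```text
time_s: 16.48
eef_pos: [512.0, -273.0, 63.3]
ee_rot: [-0.0, 0.68, 0.733, -0.0]
force: [-2.9, -0.8, 2.8]
grip_width: -0.001
grip_force: 1.6
```

Call:
{"fn": "step_arm", "kwargs": {"commands": "0 0 0.1 0 0 0 0;0 0 0.2 0 0 0 0"}}

```text
time_s: 16.65
eef_pos: [512.8, -272.9, 63.3]
ee_rot: [-0.001, 0.68, 0.734, -0.001]
force: [-15.7, -2.8, 8.5]
grip_width: 0.002
grip_force: 8.1
```

Call:
{"fn": "step_arm", "kwargs": {"commands": "0 0 0.1 0 0 0 0;0 0 0.2 0 0 0 0"}}

```text
time_s: 16.82
eef_pos: [513.0, -272.9, 63.3]
ee_rot: [-0.003, 0.679, 0.734, -0.002]
force: [-28.6, -2.8, 15.3]
grip_width: 0.001
grip_force: 14.5
```

Call:
{"fn": "step_arm", "kwargs": {"commands": "0 0 -0.1 0 0 0 0;0 0 -0.2 0 0 0 0;0 0 -0.2 0 0 0 0;0 0 -0.3 0 0 0 0;0 0 -0.4 0 0 0 0;0 0 -0.4 0 0 0 0;0 0 -0.8 0 0 0 0;0 0 -1.5 0 0 0 0;0 0 -4 0 0 0 0;0 0 -7 0 0 0 0;0 0 -8 -4 0 0 0;0 0 -8 -8 0 0 0;0 0 -10 -12 0 0 0;0 8 -14 -12 0 0 0;0 12 -16 -12 0 0 0;0 12 -16 -12 0 0 0;0 12 -16 -12 0 0 0"}}

```text
time_s: 18.23
eef_pos: [344.1, -160.9, 182.8]
ee_rot: [-0.001, 0.679, 0.734, 0.0]
force: [0.6, -0.5, -1.0]
grip_width: -0.001
grip_force: 0.0
```

```bash
python3 look.py "(627,-264,.08)" 40; python3 - <<'E'
from h import *
a=capture("scene"); save("end",cv2.resize(a[130:280,200:380],None,fx=4,fy=4,interpolation=cv2.INTER_CUBIC))
E
```

```text
tube scene 0.58 [305. 214.  45.  52.]
tube top 0.78 [297. 180.  25.  64.]
['scene', 'top'] [625.441, -264.411, 0.072] rel [-15.292, 0.165, -0.005] 0.152
['scene'] [624.847, -265.649, 0.069] rel [-15.979, -1.023, -0.008] 0.053
['top'] [623.11, -264.168, 0.071] rel [-17.597, 0.588, -0.006] 0.093
18.4333 [ 347.69285641 -165.87538078  183.61379113] TCP rel [-284.637, 119.775, -0.077] [-0.70915529  0.43541344 -0.40829948]
```

View pics/end.png

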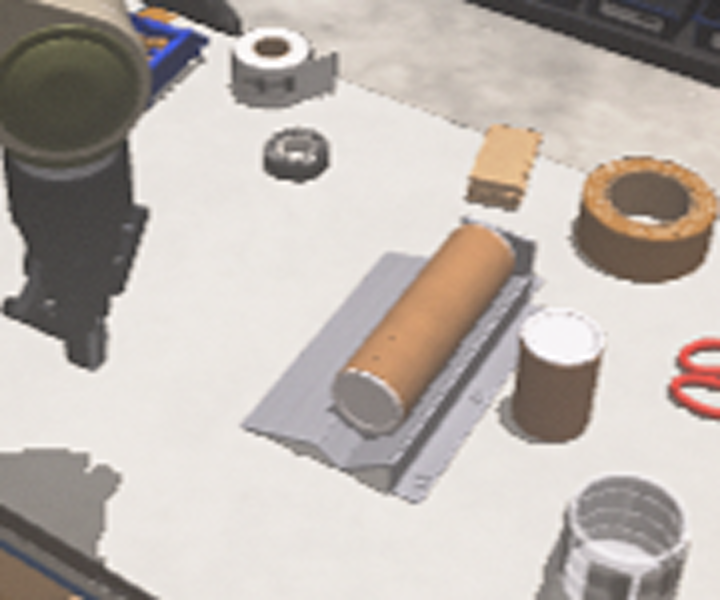

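```bash
python3 -c "
from rig import *
print(finish_job())"
```

```text
the job is handed in; nothing more can be done
None
```

I rolled the tube up the ramp into the V and pushed it until it stopped firmly against the bumper (28 N at most). The last pictures put it about 2 mm from the seated position, with the arm clear. I handed the job in at about 18.5 s, and no verdict came back.

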